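Open the analyser's screen and unstow the attenuator

TASK

Raise the portable analyser's screen by its handle to a viewing angle of 60 degrees from closed and let go of it. Then, with the screen left at that angle, lift the finned attenuator block out of the well beneath it and set it down upright, without dropping it, inside the shallow metal tray; leave everything else on the bench where it is.

Things in the scene. Friction and masses are not known exactly. Their poses are not given: they have to be found in the camera images.
- analyser: Fixed portable clamshell analyser, grey plastic, mid-bench. Base 210 mm deep (x) by 290 wide (y), 68 high; origin: centre of its underside; +x from its front (handle, robot side) to its hinge side, z up. The base is an open tray with 8 mm side and rear walls, no front wall. Its front 75 mm is a keypad deck, 34 mm above the bench (knob to 46 mm).
- well (a point): Centre of the floor of the accessory well, the hollow behind the keypad deck in the analyser's base: 127 mm (x) by 274 mm (y), floor 12 mm above the bench, walls up to 68 mm at the rear and sides and 34 mm (the deck) in front. Axes as the analyser's.
- screen (a joint): Angle of the screen lid, rad: 0 closed on the base, growing as its front rises, stop at 1.45; starts at 0 to 0.3. Lid 210 by 290 by 20 mm, 0.8 kg, display on its underside. Its rear hinge is stiff (1.5 N m friction) and stays where it is left; raising takes about 9 N at the handle. At 60 degrees the lid leans over the well, which is then reached with a tool tilted in from the front.
- screen_handle (a point): Middle of the lid's handle: round black bar, 14 mm diameter, 130 mm long, parallel to the analyser's y, 48 mm in front of the lid's front edge on a leg at each end: 258 mm from the hinge axis along the lid and 10 mm above the plane of its underside; 78 mm above the bench when closed. Axes turn with the lid.
- screen_hinge (a point): Point on the hinge axis in the middle of the lid's rear edge, 68 mm above the bench, at x = +105 mm in the analyser's frame. The lid turns about the analyser's y axis through it. The axes turn with the lid.
- attenuator_mid (a point): Centre (half-way up) of the attenuator, a loose aluminium block 62 mm long (x), 42 wide (y), 50 high, dark fins across its top, a brass connector 11 mm long, 18 mm diameter on each end (84 mm long overall); about 0.35 kg. Stands upright in the well, lengthwise to the analyser's x within 12 degrees; underside on the well floor. Grip the flat long sides.
- tray: Fixed shallow square aluminium tray, 150 by 150 mm outside, 4 mm floor and walls, 12 mm high, on the bench to the left or right of the analyser. Origin: centre of its underside, axes along its sides.
- multimeter_mid (a point): Bystander: centre of a loose black multimeter, 160 by 85 by 38 mm, lying flat on the other side of the analyser from the tray.
- screwdriver: Bystander: loose screwdriver, 180 mm, lying crosswise to the left of the handle, on the robot side; origin at mid-length on its underside.
- mug: Bystander: white mug, 80 mm diameter, 95 mm high, at the back left; origin at the centre of its underside.
- wooden_case: Bystander: small wooden case, 100 by 140 by 69 mm, at the back right; origin at the centre of its underside.
- wrench: Bystander: steel wrench, 170 mm, lying crosswise behind the analyser, right of its middle; origin about mid-length.
- coupler: Bystander: white box, 50 by 90 by 30 mm, behind the analyser; origin at the centre of its underside.
- attenuator: The same attenuator block, its origin at the centre of its underside; axes as for its centre point.
Mind the look-alikes: they are no part of the job. Of the things like the tray, leave any that is red; of the rest the larger one is meant.

How it is judged:
By the outcome, as a careful person would: the job done as asked, in the order asked, and still so for the second after the job is handed in, with the robot touching nothing.
It also fails if it takes over 61 s, if anything falls off the work surface, if the arm or the gripper's body presses on something with over 40 N, if the wrist force passes 120 N, or if a joint passes its speed limit or range.

ROBOT

A 6-joint arm with a two-finger parallel gripper is mounted at the origin on the work surface. World frame = base frame: x ahead of the robot, y to its left, z up, the work surface at z = 0. Lengths are in m, angles in rad, forces in N, time in s.
With the tool pointing down it reaches from about 0.325 to 0.9 m from the base axis. Payload 6.1 kg.
Tool frame: the origin (TCP) lies midway between the tips of the shut fingers; the grasp point (between the pads) lies 19 mm behind it; z points along the fingers, y is the line along which they close (so a half turn about z gives the same grasp; the last joint's range is limited). The gripper opens to 85 mm and grips with 20 to 120 N. Pads are 22 mm wide; open, the fingers measure 114 mm over their backs; the gripper's body (76 mm by 85 mm) begins 54 mm behind the grasp point. The pads swing forward as they close: fully open they stand 13 mm farther back than shut.
Start: joints at [-1.262, 0.22, 1.526, -0, 1.395, -0.126], TCP at [0.263, -0.567, 0.231] pointing down, gripper open.
Joint ranges: [-2.98, 2.98], [-0.91, 2.08], [0.09, 2.57], [-1.24, 4.39], [0.2, 2.65], [-2.68, 2.68]. Speed limits (rad/s): [2.57, 2.57, 3.01, 3.14, 3.14, 3.14].

INTERFACE

Orientations are given as [roll, pitch, yaw] about the fixed x, y, z axes, in that order (R = Rz(yaw) Ry(pitch) Rx(roll)).
In Python, from plant import robot gives the robot as it stands.
- The arm moves only by the tool move_arm, never from a script. Its argument "increments" is a list of rows, each an object with "dp": the shift along the tool's x, y, z scaled (see below), a list of three; "spin": the turn about the tool's z scaled (see below); "claw": the opening, from -1 (shut) to 1 (fully open). In form: [{"dp": [tx, ty, tz], "spin": spin, "claw": claw}, ...]. A call has 1 to 10 rows; each row shifts and turns the commanded pose from where the row before left it, along the tool's axes as they then stand; what a row does not reach is not made up. The controller multiplies each number of a shift by 0.025 m and each number of a turn by 0.1 rad. A row lasts 1/10 s, in which the tool goes at most 50 mm and 8.59 degrees, less where a joint would pass 70% of its speed; a pose out of reach is approached as far as the arm can. A call with a number of a shift or a turn outside -1 to 1 is refused whole. A call with a gripper value outside its range is refused whole. The fingers move at their own pace and stop on an object; "newtons" is the grip in N (left out, the last holds). Time passes only in rows, so rows that do not move let the fingers close. It gives the time, the measured TCP pose, the force, the opening and the grip force at its end, in the units of the state.
- robot.state(): the state, without advancing time (a new reading comes with each control period).
- robot.grab_frame(name): name is "scene" or "top" or "wrist"; returns a dict with "img" (384x512x3 uint8, red, green, blue), "vertical_fov" (degrees; the focal length in pixels is half the picture's height over the tangent of half this angle, whatever the lens; pixels are square), "cx", "cy" (the principal point, pixels), "T" (4x4, takes a point from camera to world coordinates). Camera axes: x right, y up, looking along -z (the intrinsics and any distortion apply to the point x, -y, -z); pixel columns grow to the right and rows downward; lengths in m; the calibration is good to about 2 mm. A picture is of the moment at which its call begins. There is no depth.
- robot.sign_off(): hands the job in; it is judged then, once.
The state is a dict: "time_s": time; "joint_positions": joint angles; "qvel": joint speeds; "effort": joint torques, N m; "tool_pos": TCP position; "ee_rot": TCP orientation; "contact_force": force on the tool from outside, world axes, zero at the start; "moment": the same for the moment, N m; "gripper_width": finger opening in m; "gripper_force": force on a finger pad.
Only numpy, scipy, OpenCV 4.12 (cv2) and the standard library are available. Lean on these libraries where they do the work, as an engineer would, in place of code of your own. Each camera call takes 0.05 s, during which the arm holds its last target. There are 200 camera calls.

## Working session

There is one attempt and no reset: what is moved stays moved. The work goes in short steps, Python scripts to look and compute and a tool call to move; the robot and the scene stay as the last step left them, time stands still between calls to the robot, and variables do not carry over. Pictures are saved under pics/ and viewed, at most 10 in all, crops included, and the job is handed in when it is done.

Besides the shell and the picture viewer there is one more tool, called after "Call:" as name(argument=value, ...), one argument or row to a line, values as JSON. move_arm: Moves the arm, as the interface text tells. Its arguments: {"type":"object","properties":{"increments":{"type":"array","items":{"type":"object","properties":{"dp":{"type":"array","items":{"type":"number"}},"spin":{"type":"number"},"claw":{"type":"number"}}}},"newtons":{"type":"number"}},"required":["increments"]}

```bash
ls; mkdir -p pics
cat > h.py <<'E'
import numpy as np, cv2, json
from plant import robot
def grab(n,f):
    d=robot.grab_frame(n); cv2.imwrite(f'pics/{f}.png',d['img'][:,:,::-1])
    np.savez(f'pics/{f}.npz',**{k:v for k,v in d.items() if isinstance(v,(int,float,list,np.ndarray,np.floating))})
    print({k:v for k,v in d.items() if k not in('img','T')}); return d
def load(f): return np.load(f'pics/{f}.npz',allow_pickle=True)
def ray(d,u,v):
    f=192/np.tan(np.radians(float(d['vertical_fov']))/2); T=np.array(d['T'])
    r=T[:3,:3]@np.array([(u-d['cx'])/f,-(v-d['cy'])/f,-1]); return T[:3,3],r/np.linalg.norm(r)
def atz(d,u,v,z):
    o,r=ray(d,u,v); return o+r*(z-o[2])/r[2]
def tri(*a):
    A=0;b=0
    for d,u,v in a:
        o,r=ray(d,u,v);P=np.eye(3)-np.outer(r,r);A=A+P;b=b+P@o
    p=np.linalg.solve(A,b); return p,[np.linalg.norm(np.cross(p-ray(*x)[0],ray(*x)[1])) for x in a]
def proj(d,p):
    f=192/np.tan(np.radians(float(d['vertical_fov']))/2); T=np.array(d['T'])
    c=T[:3,:3].T@(np.array(p)-T[:3,3]); return float(d['cx'])+f*c[0]/-c[2], float(d['cy'])-f*c[1]/-c[2]
E
python3 - <<'E'
from h import *
a=grab('scene','s0');b=grab('top','t0')
print(a['T'],b['T'])
cv2.imwrite('pics/st.png',np.vstack([a['img'],b['img']])[:,:,::-1])
i=np.hstack([cv2.resize(x['img'],(400,300),interpolation=cv2.INTER_AREA) for x in (a,b)])
print(robot.state())
E
```

```text
pics
{'vertical_fov': 49.82142832441183, 'cx': 253.8675505043676, 'cy': 195.77719804385475}
{'vertical_fov': 46.87850996833615, 'cx': 257.19733341361064, 'cy': 194.85901459554208}
[[-3.20230906e-03 -8.03990807e-01  5.94633103e-01  1.20048053e+00]
 [ 9.99991189e-01 -4.18864060e-03 -2.78066742e-04  7.29059462e-02]
 [ 2.71426746e-03  5.94626974e-01  8.03997136e-01  9.66949206e-01]
 [ 0.00000000e+00  0.00000000e+00  0.00000000e+00  1.00000000e+00]] [[-2.67735011e-02  9.86580714e-01 -1.61064192e-01  3.12972964e-01]
 [-9.99641060e-01 -2.62682153e-02  5.26607675e-03  8.95573197e-02]
 [ 9.64540869e-04  1.61147371e-01  9.86929883e-01  1.52569195e+00]
 [ 0.00000000e+00  0.00000000e+00  0.00000000e+00  1.00000000e+00]]
{'time_s': 0.1, 'joint_positions': array([-1.26208756e+00,  2.21144307e-01,  1.52756809e+00, -3.60406236e-05,
        1.39469760e+00, -1.26107634e-01]), 'qvel': array([ 0.0027689 , -0.00178308, -0.00396426,  0.00054356,  0.00102417,
       -0.00022395]), 'effort': array([ 6.56595894e-04, -4.98243427e+01, -3.90546513e+01, -5.17883882e-05,
        5.71358323e-03, -3.52845791e-05]), 'tool_pos': array([ 0.26308177, -0.56629564,  0.23027269]), 'ee_rot': array([-3.13978528e+00, -1.93384016e-04,  4.34822570e-01]), 'contact_force': array([-0.22823014, -0.58269244, -0.76709117]), 'moment': array([ 0.05341302, -0.01504919,  0.00117103]), 'gripper_force': 0.0, 'gripper_width': 0.08537975181739706}
```

View pics/s0.png

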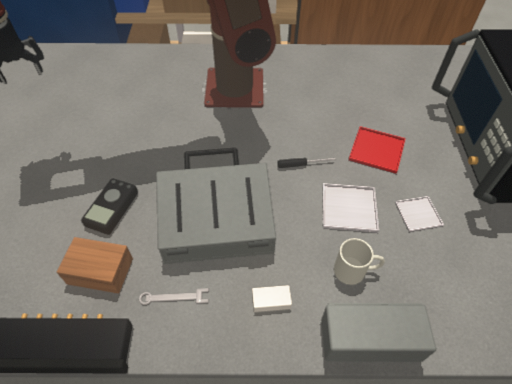

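View pics/t0.png

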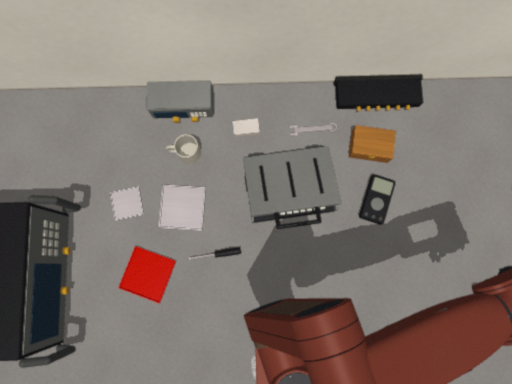

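The scene view (robot at top) and the top view (robot at bottom) show three tray-like things:
- Red tray: scene (378,150), top (148,274). It is red, so I leave it.
- Larger bare tray: scene (350,207), top (182,207).
- Small bare tray: scene (420,213), top (126,203).

The larger bare tray is the one meant. The handle is at scene (212,155) and top (299,217). I'll confirm both in an enlarged crop.

Run:
```python
from h import *
s=cv2.imread('pics/s0.png');t=cv2.imread('pics/t0.png')
c=lambda i,x,y,w,h,W,H:cv2.resize(i[y:y+h,x:x+w],(W,H),interpolation=cv2.INTER_CUBIC)
top=np.hstack([c(s,145,140,140,105,400,300),c(t,235,140,120,90,400,300)])
bot=np.hstack([c(s,310,120,140,105,400,300),c(t,100,170,120,90,400,300)])
cv2.imwrite('pics/c0.png',np.vstack([top,bot]))
```

```text
(no output)
```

View pics/c0.png

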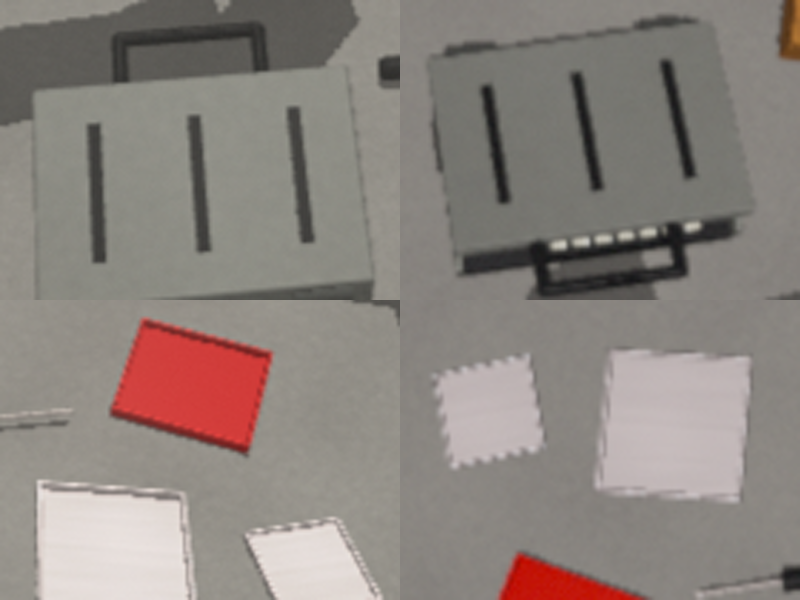

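The crop confirms the larger bare tray, at scene (350,207) and top (182,207). The handle bar ends are at scene (186,154)/(237,150) and top (320,221)/(278,227).

Run:
```python
from h import *
s=load('s0');t=load('t0')
S=lambda x,y:(s,145+x/2.857,140+y/2.857)
T=lambda x,y:(t,235+(x-400)/3.3333,140+y/3.3333)
H=[tri(S(118,40),T(684,269)),tri(S(263,28),T(542,289))]
L=[tri(S(35,92),T(752,212)),tri(S(345,67),T(460,250)),tri(S(38,298),T(713,25)),tri(S(372,278),T(430,58))]
for p,e in H+L: print(p.round(4),np.round(e,4))
d=H[1][0]-H[0][0];print('len',np.linalg.norm(d),'mid',(H[0][0]+H[1][0])/2,'yaw',np.degrees(np.arctan2(-d[0],d[1])))
B=[atz(t,100+x/3.3333,170+y/3.3333,.012) for x,y in [(210,50),(350,57),(340,200),(197,190)]]
print(np.round(B,4),np.mean(B,0))
print(atz(s,350,207,.006), 'tray scene')
```

```text
[ 0.4513 -0.1109  0.1414] [0.0023 0.0023]
[0.4361 0.0242 0.1423] [0.0031 0.0031]
[ 0.5054 -0.1818  0.1296] [0.0008 0.0008]
[0.4762 0.1008 0.1328] [0.0037 0.0037]
[ 0.7005 -0.1597  0.0918] [0.002 0.002]
[0.676  0.1244 0.0858] [0.0019 0.0019]
len 0.13590868610125337 mid [ 0.44369903 -0.04336815  0.14183432] yaw 6.415397038496365
[[0.6034 0.4078 0.012 ]
 [0.5921 0.262  0.012 ]
 [0.4433 0.2734 0.012 ]
 [0.4575 0.42   0.012 ]] [0.52410377 0.34078647 0.012     ]
[0.52793644 0.34602172 0.006     ] tray scene
```

Call:
move_arm(
  increments=[
    {"dp": [0, 0, -0.2], "spin": -1, "claw": 1},
    {"dp": [0, 0, -0.2], "spin": -1, "claw": 1},
    {"dp": [0, 0, -0.2], "spin": -1, "claw": 1},
    {"dp": [0, 0, -0.2], "spin": -1, "claw": 1},
    {"dp": [0, 0, -0.2], "spin": -1, "claw": 1},
    {"dp": [0, 0, -0.2], "spin": -1, "claw": 1},
    {"dp": [0, 0, -0.2], "spin": -1, "claw": 1},
    {"dp": [0, 0, -0.2], "spin": -1, "claw": 1},
    {"dp": [0, 0, 0], "spin": -1, "claw": 1},
    {"dp": [0, 0, 0], "spin": -1, "claw": 1},
  ],
)

```text
time_s: 1.1
tool_pos: [0.2632, -0.5667, 0.271]
ee_rot: [-3.141, -0.001, 1.439]
contact_force: [-0.1, 0.5, 0.6]
gripper_width: 0.0855
gripper_force: 0.0
```

Call:
move_arm(
  increments=[
    {"dp": [0, 0, 0], "spin": -1, "claw": 1},
    {"dp": [0, 0, 0], "spin": -1, "claw": 1},
    {"dp": [0, 0, 0], "spin": -0.5, "claw": 1},
    {"dp": [0, 0, 0], "spin": 0, "claw": 1},
  ],
)

```text
time_s: 1.5
tool_pos: [0.2632, -0.5665, 0.2707]
ee_rot: [-3.141, -0.001, 1.685]
contact_force: [1.3, -0.4, 0.2]
gripper_width: 0.0854
gripper_force: 0.0
```

```bash
cat >> h.py <<'E'
from scipy.spatial.transform import Rotation as Ro
def st():
    s=robot.state(); print('t',round(s['time_s'],2),'p',s['tool_pos'].round(4),'rpy',s['ee_rot'].round(4),'q',s['joint_positions'].round(3),'F',np.round(s['contact_force'],1),'w',round(s['gripper_width'],4),round(s['gripper_force'],1)); return s
def to(*ps):
    s=st(); R=Ro.from_euler('xyz',s['ee_rot']).as_matrix(); p=s['tool_pos']
    for q in ps: print('->',np.round(q,4),'units',(R.T@(np.array(q)-p)/.025).round(2)); p=np.array(q)
E
python3 -c "
from h import *
to([.4437,-.0434,.27],[.4437,-.0434,.125])"
```

```text
t 1.5 p [ 0.2632 -0.5665  0.2707] rpy [-3.1414e+00 -1.1000e-03  1.6851e+00] q [-1.262  0.198  1.479 -0.     1.466 -1.376] F [ 1.3 -0.4  0.2] w 0.0854 0.0
-> [ 0.4437 -0.0434  0.27  ] units [19.97  9.56  0.05]
-> [ 0.4437 -0.0434  0.125 ] units [-0.01  0.    5.8 ]
```

Call:
move_arm(
  increments=[
    {"dp": [1, 0.48, 0]},
    {"dp": [1, 0.48, 0]},
    {"dp": [1, 0.48, 0]},
    {"dp": [1, 0.48, 0]},
    {"dp": [1, 0.48, 0]},
    {"dp": [1, 0.48, 0]},
    {"dp": [1, 0.48, 0]},
    {"dp": [1, 0.48, 0]},
    {"dp": [1, 0.48, 0]},
    {"dp": [1, 0.48, 0]},
  ],
)

```text
validation failed for argument at $.in...
```

Call:
move_arm(
  increments=[
    {"dp": [1, 0.48, 0]},
    {"dp": [1, 0.48, 0]},
    {"dp": [1, 0.48, 0]},
    {"dp": [1, 0.48, 0]},
    {"dp": [1, 0.48, 0]},
    {"dp": [1, 0.48, 0]},
    {"dp": [1, 0.48, 0]},
    {"dp": [1, 0.48, 0]},
    {"dp": [1, 0.48, 0]},
    {"dp": [1, 0.48, 0]},
  ],
)

```text
validation failed for argument at $.in...
```

Run:
```python
from h import *
st();d=grab('wrist','w1');print(np.array(d['T']).round(3))
# predicted handle ends
print(proj(d,[.4513,-.1109,.1414]),proj(d,[.4361,.0242,.1423]))
```

```text
t 1.5 p [ 0.2632 -0.5665  0.2707] rpy [-3.1414e+00 -1.1000e-03  1.6851e+00] q [-1.262  0.198  1.479 -0.     1.466 -1.376] F [ 1.3 -0.4  0.2] w 0.0854 0.0
{'vertical_fov': 59.356466872537105, 'cx': 256.0001324753419, 'cy': 189.758875298533}
[[ 0.993 -0.111 -0.033  0.255]
 [ 0.116  0.951  0.287 -0.492]
 [-0.001 -0.289  0.957  0.414]
 [ 0.     0.     0.     1.   ]]
(np.float64(764.2669294879411), np.float64(-701.3637024510308)) (np.float64(937.8561961683517), np.float64(-1372.657593529344))
```

View pics/w1.png

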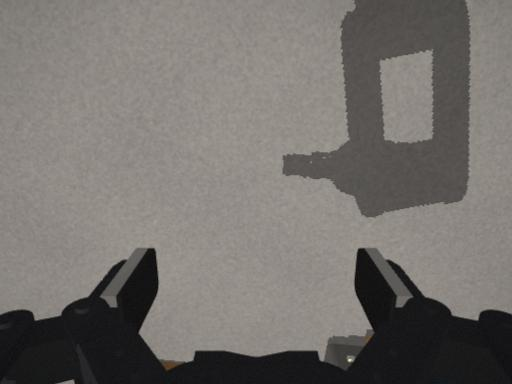

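The wrist picture shows only bare bench and the two fingers, because every row needs all its fields and so the move was refused. I'll resend it.

Call:
move_arm(
  increments=[
    {"dp": [1, 0.48, 0], "spin": 0, "claw": 1},
    {"dp": [1, 0.48, 0], "spin": 0, "claw": 1},
    {"dp": [1, 0.48, 0], "spin": 0, "claw": 1},
    {"dp": [1, 0.48, 0], "spin": 0, "claw": 1},
    {"dp": [1, 0.48, 0], "spin": 0, "claw": 1},
    {"dp": [1, 0.48, 0], "spin": 0, "claw": 1},
    {"dp": [1, 0.48, 0], "spin": 0, "claw": 1},
    {"dp": [1, 0.48, 0], "spin": 0, "claw": 1},
    {"dp": [1, 0.48, 0], "spin": 0, "claw": 1},
    {"dp": [1, 0.48, 0], "spin": 0, "claw": 1},
  ],
)

```text
time_s: 2.55
tool_pos: [0.3542, -0.3037, 0.2712]
ee_rot: [3.142, -0.0, 1.683]
contact_force: [-0.3, -0.2, 0.8]
gripper_width: 0.0856
gripper_force: 0.0
```

Call:
move_arm(
  increments=[
    {"dp": [1, 0.48, 0], "spin": 0, "claw": 1},
    {"dp": [1, 0.48, 0], "spin": 0, "claw": 1},
    {"dp": [1, 0.48, 0], "spin": 0, "claw": 1},
    {"dp": [1, 0.48, 0], "spin": 0, "claw": 1},
    {"dp": [1, 0.48, 0], "spin": 0, "claw": 1},
    {"dp": [1, 0.48, 0], "spin": 0, "claw": 1},
    {"dp": [1, 0.48, 0], "spin": 0, "claw": 1},
    {"dp": [1, 0.48, 0], "spin": 0, "claw": 1},
    {"dp": [1, 0.48, 0], "spin": 0, "claw": 1},
    {"dp": [1, 0.48, 0], "spin": 0, "claw": 1},
  ],
)

```text
time_s: 3.55
tool_pos: [0.445, -0.0416, 0.2713]
ee_rot: [3.141, 0.0, 1.683]
contact_force: [-0.7, -1.6, -0.4]
gripper_width: 0.0853
gripper_force: 0.0
```

Run:
```python
from h import *
to([.4437,-.0434,.25]);d=grab('wrist','w1')
print(proj(d,[.4513,-.1109,.1414]),proj(d,[.4361,.0242,.1423]))
```

```text
t 3.55 p [ 0.445  -0.0416  0.2713] rpy [3.1414e+00 1.0000e-04 1.6832e+00] q [-0.27  -0.246  1.913 -0.     1.474 -0.382] F [-0.7 -1.6 -0.4] w 0.0853 0.0
-> [ 0.4437 -0.0434  0.25  ] units [-0.07 -0.06  0.85]
{'vertical_fov': 59.356466872537105, 'cx': 256.0001324753419, 'cy': 189.758875298533}
(np.float64(253.76783719641784), np.float64(255.610430105989)) (np.float64(253.75041207507581), np.float64(99.63842945631167))
```

View pics/w1.png

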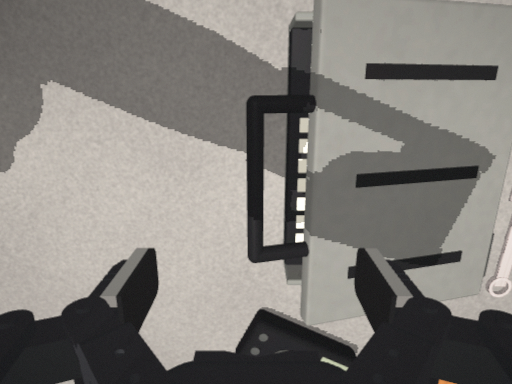

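The wrist view shows the handle bar along column 255, rows 103 to 254, where I predicted it. I'll refine it with all three views.

Run:
```python
from h import *
s=load('s0');t=load('t0');w=load('w1')
a=tri((s,186.3,154),(t,320.2,220.7),(w,254.5,254));b=tri((s,237,149.8),(t,277.6,226.7),(w,256,103))
print(a,b)
m=(a[0]+b[0])/2;print(m);to([m[0],m[1],.18],[m[0],m[1],m[2]-.019])
```

```text
(array([ 0.45143622, -0.11053758,  0.14086743]), [np.float64(0.0019613896391170687), np.float64(0.002760235331140838), np.float64(0.0009975518077598082)]) (array([0.43703663, 0.02338692, 0.14311139]), [np.float64(0.00376175628830138), np.float64(0.0024754000505072225), np.float64(0.0018452776418736922)])
[ 0.44423642 -0.04357533  0.14198941]
t 3.6 p [ 0.4458 -0.0385  0.2713] rpy [ 3.1403e+00 -2.7000e-03  1.6848e+00] q [-0.265 -0.245  1.913  0.003  1.474 -0.379] F [-0.8  2.6  0.5] w 0.0851 0.0
-> [ 0.4442 -0.0436  0.18  ] units [-0.2  -0.09  3.65]
-> [ 0.4442 -0.0436  0.123 ] units [-0.01 -0.    2.28]
```

Call:
move_arm(
  increments=[
    {"dp": [-0.1, -0.05, 0.5], "spin": 0, "claw": 1},
    {"dp": [0, 0, 1], "spin": 0, "claw": 1},
    {"dp": [0, 0, 1], "spin": 0, "claw": 1},
    {"dp": [0, 0, 1], "spin": 0, "claw": 1},
    {"dp": [0, 0, 1], "spin": 0, "claw": 1},
    {"dp": [0, 0, 0.8], "spin": 0, "claw": 1},
    {"dp": [0, 0, 0.65], "spin": 0, "claw": 1},
    {"dp": [0, 0, 0], "spin": 0, "claw": 1},
  ],
)

```text
time_s: 4.4
tool_pos: [0.4411, -0.0458, 0.1194]
ee_rot: [-3.136, -0.002, 1.683]
contact_force: [-0.2, 0.0, -0.1]
gripper_width: 0.0858
gripper_force: 0.0
```

Call:
move_arm(
  newtons=60,
  increments=[
    {"dp": [0, 0, 0], "spin": 0, "claw": -1},
    {"dp": [0, 0, 0], "spin": 0, "claw": -1},
    {"dp": [0, 0, 0], "spin": 0, "claw": -1},
    {"dp": [0, 0, 0], "spin": 0, "claw": -1},
    {"dp": [0, 0, 0], "spin": 0, "claw": -1},
    {"dp": [0, 0, 0], "spin": 0, "claw": -1},
    {"dp": [0, 0, 0], "spin": 0, "claw": -1},
    {"dp": [0, 0, 0], "spin": 0, "claw": -1},
  ],
)

```text
time_s: 5.2
tool_pos: [0.4429, -0.0457, 0.1227]
ee_rot: [-3.139, 0.0, 1.685]
contact_force: [-5.9, -1.4, 4.5]
gripper_width: 0.0118
gripper_force: 58.4
```

Run:
```python
from h import *
s=st()
p=s['tool_pos']+[0,0,.019]; xh=np.array([np.cos(.112),np.sin(.112)])
for th0 in (.23,.25,.26):
    h=np.r_[p[:2]+xh*(.258*np.cos(th0)-.01*np.sin(th0)),p[2]-.258*np.sin(th0)-.01*np.cos(th0)]
    print(th0,'hinge',h.round(4))
```

```text
t 5.2 p [ 0.4429 -0.0457  0.1227] rpy [-3.1392e+00  3.0000e-04  1.6852e+00] q [-2.790e-01 -1.070e-01  2.082e+00 -1.000e-03  1.168e+00 -3.930e-01] F [-5.9 -1.4  4.5] w 0.0118 58.4
0.23 hinge [ 0.6903 -0.0178  0.0731]
0.25 hinge [ 0.6889 -0.018   0.0682]
0.26 hinge [ 0.6881 -0.0181  0.0657]
```

Run:
```python
import numpy as np
th=np.linspace(.25,1.0472,21)
x=-(.258*np.cos(th)-.01*np.sin(th));z=.258*np.sin(th)+.01*np.cos(th)
print(np.c_[np.diff(x)/.025,-np.diff(z)/.025].round(3).tolist(), x[-1]-x[0],z[-1]-z[0])
```

```text
[[0.125, -0.392], [0.141, -0.387], [0.156, -0.381], [0.171, -0.374], [0.186, -0.367], [0.2, -0.36], [0.214, -0.351], [0.228, -0.343], [0.242, -0.333], [0.255, -0.323], [0.267, -0.313], [0.28, -0.302], [0.292, -0.291], [0.303, -0.279], [0.314, -0.266], [0.324, -0.254], [0.334, -0.241], [0.343, -0.227], [0.352, -0.213], [0.36, -0.199]] 0.12716617863831975 0.15491550315930622
```

Call:
move_arm(
  increments=[
    {"dp": [0, 0.13, -0.39], "spin": 0, "claw": -1},
    {"dp": [0, 0.14, -0.39], "spin": 0, "claw": -1},
    {"dp": [0, 0.16, -0.38], "spin": 0, "claw": -1},
    {"dp": [0, 0.17, -0.37], "spin": 0, "claw": -1},
    {"dp": [0, 0.19, -0.37], "spin": 0, "claw": -1},
    {"dp": [0, 0.2, -0.36], "spin": 0, "claw": -1},
    {"dp": [0, 0.21, -0.35], "spin": 0, "claw": -1},
    {"dp": [0, 0.23, -0.34], "spin": 0, "claw": -1},
    {"dp": [0, 0.24, -0.33], "spin": 0, "claw": -1},
    {"dp": [0, 0.25, -0.32], "spin": 0, "claw": -1},
  ],
)

```text
time_s: 6.2
tool_pos: [0.4857, -0.0407, 0.2111]
ee_rot: [-3.126, -0.001, 1.685]
contact_force: [-22.2, -6.0, 3.3]
gripper_width: 0.0119
gripper_force: 58.6
```

Call:
move_arm(
  increments=[
    {"dp": [0, 0.27, -0.31], "spin": 0, "claw": -1},
    {"dp": [0, 0.28, -0.3], "spin": 0, "claw": -1},
    {"dp": [0, 0.29, -0.29], "spin": 0, "claw": -1},
    {"dp": [0, 0.3, -0.28], "spin": 0, "claw": -1},
    {"dp": [0, 0.31, -0.27], "spin": 0, "claw": -1},
    {"dp": [0, 0.32, -0.25], "spin": 0, "claw": -1},
    {"dp": [0, 0.33, -0.24], "spin": 0, "claw": -1},
    {"dp": [0, 0.34, -0.23], "spin": 0, "claw": -1},
    {"dp": [0, 0.35, -0.21], "spin": 0, "claw": -1},
    {"dp": [0, 0.36, -0.2], "spin": 0, "claw": -1},
  ],
)

```text
time_s: 7.2
tool_pos: [0.567, -0.0317, 0.2828]
ee_rot: [-3.137, 0.002, 1.685]
contact_force: [-22.4, -1.9, 26.2]
gripper_width: 0.0118
gripper_force: 62.4
```

Run:
```python
from h import *
s=st(); p=s['tool_pos']+[0,0,.019]
for h in ([.689,-.018,.068],[.687,-.018,.068]):
    d=p-h; r=-(d[0]*np.cos(.112)+d[1]*np.sin(.112)); print('r',np.hypot(r,d[2]),'th',np.degrees(np.arctan2(d[2],r)-np.arctan2(.01,.258)))
grab('scene','s2');grab('top','t2')
s=cv2.imread('pics/s2.png');t=cv2.imread('pics/t2.png')
c=lambda i,x,y,w,h,W,H:cv2.resize(i[y:y+h,x:x+w],(W,H),interpolation=cv2.INTER_CUBIC)
cv2.imwrite('pics/c2.png',np.hstack([c(s,140,90,160,160,400,400),c(t,225,130,120,120,400,400)]))
```

```text
t 7.2 p [ 0.567  -0.0317  0.2828] rpy [-3.1366e+00  1.7000e-03  1.6845e+00] q [-0.193  0.058  1.61  -0.003  1.478 -0.306] F [-22.4  -1.9  26.2] w 0.0118 62.4
r 0.2640301605828152 th 60.08081290915519
r 0.2631122002864289 th 60.46401116681166
{'vertical_fov': 49.82142832441183, 'cx': 253.8675505043676, 'cy': 195.77719804385475}
{'vertical_fov': 46.87850996833615, 'cx': 257.19733341361064, 'cy': 194.85901459554208}
```

View pics/c2.png

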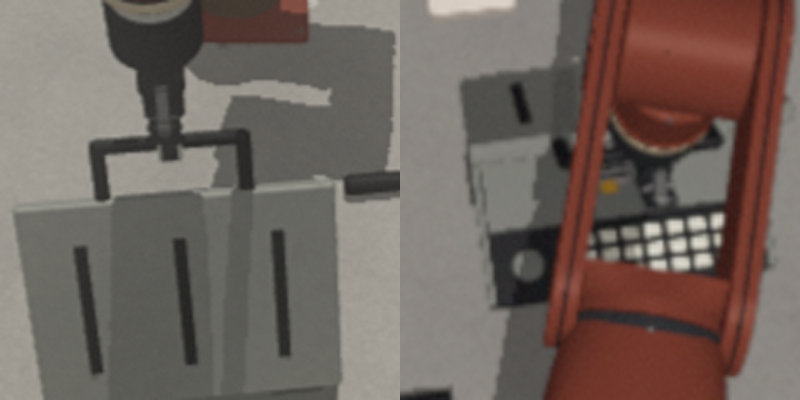

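The crop shows the lid raised, with the bar ends at scene (179,149) and (237,145). I'll check the angle from the image.

Run:
```python
from h import *
s2=load('s2');s0=load('s0')
# solve theta: handle ends on arc vs pixel rows
def pts(h,th,yaw=.112):
    x=np.array([np.cos(yaw),np.sin(yaw),0]);y=np.array([-np.sin(yaw),np.cos(yaw),0])
    m=np.array(h)-x*(.258*np.cos(th)-.01*np.sin(th))+[0,0,.258*np.sin(th)+.01*np.cos(th)]
    e=np.array(h)-x*(.21*np.cos(th)-.02*np.sin(th))+[0,0,.21*np.sin(th)+.02*np.cos(th)]
    return m-y*.058,m+y*.058,e-y*.145,e+y*.145
for th in np.radians([50,55,57.5,60,62.5,65]):
    print(round(np.degrees(th),1),[np.round(proj(s2,p),1).tolist() for p in pts([.689,-.018,.068],th)])
print('meas',[(140+x/2.5,90+y/2.5) for x,y in [(97,148),(243,137),(17,210),(335,186)]])
for th in (.22,.25): print(th,[np.round(proj(s0,p),1).tolist() for p in pts([.689,-.018,.068],th)])
print('meas',[(145+x/2.857,140+y/2.857) for x,y in [(118,40),(263,28),(35,92),(345,67)]])
```

```text
50.0 [[181.8, 143.7], [232.0, 139.9], [145.6, 168.0], [270.9, 158.0]]
55.0 [[181.1, 145.6], [232.4, 141.7], [144.4, 170.5], [272.0, 160.2]]
57.5 [[180.7, 146.9], [232.7, 142.9], [143.8, 172.0], [272.5, 161.6]]
60.0 [[180.4, 148.5], [232.9, 144.4], [143.2, 173.7], [273.1, 163.2]]
62.5 [[180.1, 150.3], [233.2, 146.2], [142.7, 175.6], [273.7, 164.9]]
65.0 [[179.8, 152.3], [233.5, 148.1], [142.1, 177.7], [274.3, 166.9]]
meas [(178.8, 149.2), (237.2, 144.8), (146.8, 174.0), (274.0, 164.4)]
0.22 [[188.6, 154.7], [231.5, 151.4], [155.6, 171.4], [265.4, 162.5]]
0.25 [[188.3, 153.4], [231.4, 150.1], [155.1, 170.5], [265.6, 161.6]]
meas [(186.30206510325516, 154.00070003500176), (237.05460273013648, 149.80049002450122), (157.25061253062654, 172.20161008050403), (265.7560378018901, 163.45117255862795)]
```

Call:
move_arm(
  increments=[
    {"dp": [0, -0.08, -0.12], "spin": 0, "claw": -1},
    {"dp": [0, 0, 0], "spin": 0, "claw": -1},
  ],
)

```text
time_s: 7.5
tool_pos: [0.5689, -0.0314, 0.2839]
ee_rot: [3.137, 0.002, 1.685]
contact_force: [-3.8, -1.2, 12.8]
gripper_width: 0.0117
gripper_force: 61.1
```

Call:
move_arm(
  increments=[
    {"dp": [0, 0, 0], "spin": 0, "claw": 0.1},
    {"dp": [0, 0, 0], "spin": 0, "claw": 0.1},
    {"dp": [0, 0, 0], "spin": 0, "claw": 0.1},
    {"dp": [0, 0, 0], "spin": 0, "claw": 0.1},
    {"dp": [0, 0, -0.5], "spin": 0, "claw": 0.1},
    {"dp": [0, 0, -1], "spin": 0, "claw": 0.1},
    {"dp": [0, 0, -1], "spin": 0, "claw": 0.1},
    {"dp": [0, 0, -1], "spin": 0, "claw": 0.1},
    {"dp": [0, 0, -1], "spin": 0, "claw": 0.1},
    {"dp": [0, 0, 0], "spin": 0, "claw": 0.1},
  ],
)

```text
time_s: 8.5
tool_pos: [0.5692, -0.0314, 0.3981]
ee_rot: [3.134, 0.002, 1.685]
contact_force: [0.5, -0.8, 0.5]
gripper_width: 0.0467
gripper_force: 0.0
```

Run:
```python
from h import *
st()
grab('scene','s3');grab('top','t3');grab('wrist','w3')
s=cv2.imread('pics/s3.png');t=cv2.imread('pics/t3.png');w=cv2.imread('pics/w3.png')
c=lambda i,x,y,w,h,W,H:cv2.resize(i[y:y+h,x:x+w],(W,H),interpolation=cv2.INTER_CUBIC)
cv2.imwrite('pics/c3.png',np.vstack([np.hstack([c(s,140,90,160,120,400,300),c(t,225,130,120,90,400,300)]),np.hstack([c(w,0,0,512,384,400,300)]*2)]))
```

```text
t 8.5 p [ 0.5692 -0.0314  0.3981] rpy [3.1339e+00 2.4000e-03 1.6849e+00] q [-0.194  0.029  1.429  0.     1.675 -0.308] F [ 0.5 -0.8  0.5] w 0.0467 0.0
{'vertical_fov': 49.82142832441183, 'cx': 253.8675505043676, 'cy': 195.77719804385475}
{'vertical_fov': 46.87850996833615, 'cx': 257.19733341361064, 'cy': 194.85901459554208}
{'vertical_fov': 59.356466872537105, 'cx': 256.0001324753419, 'cy': 189.758875298533}
```

View pics/c3.png

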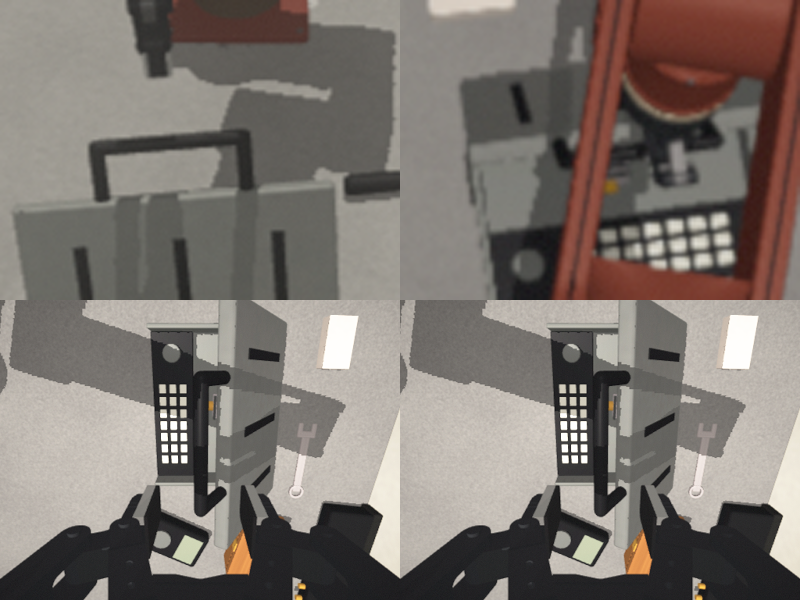

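The lid stays put after release, with the bar still at crop (97,148)–(243,135). A brass connector shows behind the deck at top pixel (288,186). Next I'll turn the camera to the robot side and retreat to look into the well.

Call:
move_arm(
  increments=[
    {"dp": [0, 0, -0.2], "spin": -1, "claw": 1},
    {"dp": [0, 0, 0], "spin": -1, "claw": 1},
    {"dp": [0, 0, 0], "spin": -1, "claw": 1},
    {"dp": [0, 0, 0], "spin": -1, "claw": 1},
    {"dp": [0, 0, 0], "spin": -1, "claw": 1},
    {"dp": [0, 0, 0], "spin": -1, "claw": 1},
    {"dp": [0, 0, 0], "spin": -1, "claw": 1},
    {"dp": [0, 0, 0], "spin": -1, "claw": 1},
    {"dp": [0, 0, 0], "spin": -1, "claw": 1},
    {"dp": [0, 0, 0], "spin": -1, "claw": 1},
  ],
)

```text
time_s: 9.65
tool_pos: [0.5672, -0.0311, 0.3957]
ee_rot: [-3.141, -0.003, 2.689]
contact_force: [-0.2, 0.2, 0.6]
gripper_width: 0.0853
gripper_force: 0.0
```

Call:
move_arm(
  increments=[
    {"dp": [0, 0, 0], "spin": -1, "claw": 1},
    {"dp": [0, 0, 0], "spin": -1, "claw": 1},
    {"dp": [0, 0, 0], "spin": -1, "claw": 1},
    {"dp": [0, 0, 0], "spin": -1, "claw": 1},
    {"dp": [0, 0, 0], "spin": -1, "claw": 1},
    {"dp": [0, 0, 0], "spin": -0.7, "claw": 1},
    {"dp": [1, 0, 0], "spin": 0, "claw": 1},
    {"dp": [1, 0, 0], "spin": 0, "claw": 1},
    {"dp": [1, 0, 0], "spin": 0, "claw": 1},
    {"dp": [1, 0, 0], "spin": 0, "claw": 1},
  ],
)

```text
time_s: 10.65
tool_pos: [0.467, -0.0424, 0.3957]
ee_rot: [3.14, -0.003, -3.028]
contact_force: [-0.3, 0.2, 0.2]
gripper_width: 0.0855
gripper_force: 0.0
```

Run:
```python
from h import *
st(); d=grab('wrist','w4')
w=cv2.imread('pics/w4.png')
cv2.imwrite('pics/w4b.png',cv2.resize(w,(800,600),interpolation=cv2.INTER_CUBIC))
```

```text
t 10.65 p [ 0.467  -0.0424  0.3957] rpy [ 3.1405e+00 -3.0000e-03 -3.0283e+00] q [-0.259 -0.212  1.658 -0.     1.699 -1.943] F [-0.3  0.2  0.2] w 0.0855 0.0
{'vertical_fov': 59.356466872537105, 'cx': 256.0001324753419, 'cy': 189.758875298533}
```

View pics/w4b.png

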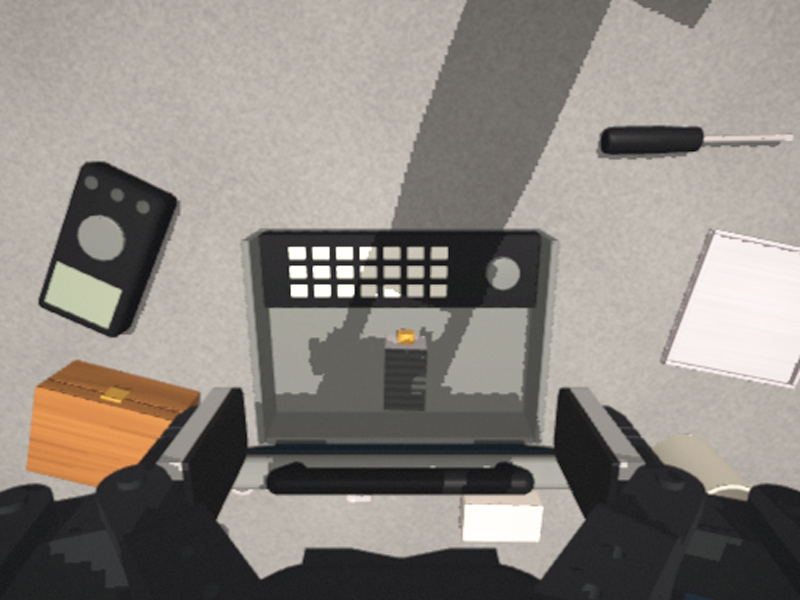

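The view into the well shows the block's finned top at (384–426, 349–410) in the 800-px picture, with its front connector at (405,336). The lid and bar lie beyond it.

Run:
```python
from h import *
w=load('w4');t=load('t3')
def orange(i,x0,y0,x1,y1):
    h=cv2.cvtColor(i,cv2.COLOR_RGB2HSV)[y0:y1,x0:x1]; m=(h[...,0]>10)&(h[...,0]<30)&(h[...,1]>110)
    y,x=np.nonzero(m); print(len(x),x.min()+x0,x.max()+x0,y.min()+y0,y.max()+y0); return x.mean()+x0,y.mean()+y0
a=orange(w['img'],240,200,280,225); b=orange(t['img'],280,180,297,192); print(a,b)
print('conn',tri((w,*a),(t,*b)), atz(w,*a,.037), atz(t,*b,.046))
k=1.5625
P=[atz(w,x/k,y/k,.062) for x,y in [(384.5,349),(425.5,349),(384,410),(426,410)]]
print(np.round(P,4)); c=np.mean(P,0);print(c)
e=(P[2]+P[3]-P[0]-P[1])/2;print('len',np.linalg.norm(e),'yaw',np.degrees(np.arctan2(e[1],e[0])),'wid',np.linalg.norm(P[1]-P[0]))
i=cv2.imread('pics/w4.png')[185:285,180:330]
cv2.imwrite('pics/c4.png',cv2.resize(i,(800,533),interpolation=cv2.INTER_CUBIC))
```

```text
94 254 264 211 220
16 286 289 184 187
(np.float64(259.24468085106383), np.float64(215.22340425531914)) (np.float64(287.5), np.float64(185.5))
conn (array([ 0.58519992, -0.02225149,  0.03694449]), [np.float64(0.0006578871371676306), np.float64(0.0006578871371675516)]) [ 0.58477893 -0.02171985  0.037     ] [ 0.58392086 -0.02211662  0.046     ]
[[ 0.5908 -0.0415  0.062 ]
 [ 0.5862 -0.0017  0.062 ]
 [ 0.6568 -0.0349  0.062 ]
 [ 0.652   0.0073  0.062 ]]
[ 0.62143057 -0.01770735  0.062     ]
len 0.06638188702972538 yaw 6.736548336138402 wid 0.04000445845928466
```

View pics/c4.png

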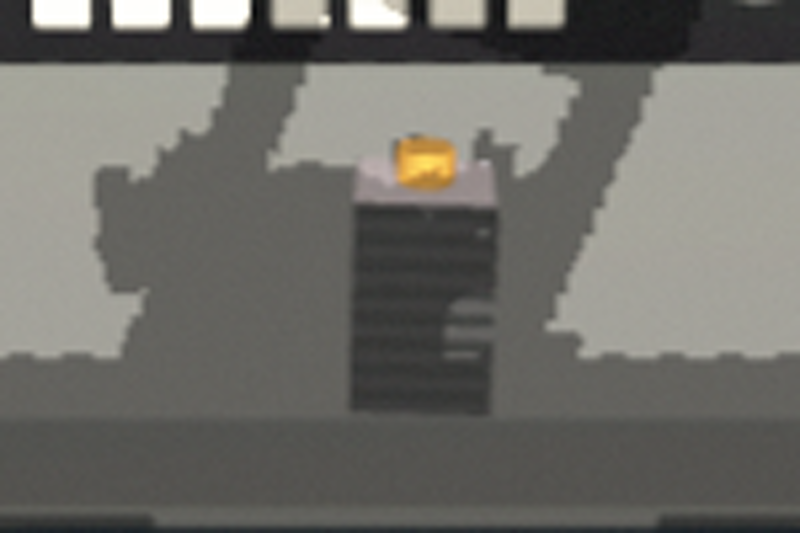

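Run:
```python
from h import *
w=load('w4');k=16/3
f=lambda x,y,z:atz(w,180+x/k,185+y/k,z)
P=[f(x,y,.062) for x,y in [(357,205),(497,205),(351,411),(490,411)]]
print(np.round(P,4),np.mean(P,0))
for a,b in ((0,2),(1,3)):
    e=P[b]-P[a];print('len',np.linalg.norm(e),np.degrees(np.arctan2(e[1],e[0])))
for a,b in ((0,1),(2,3)):
    e=P[b]-P[a];print('wid',np.linalg.norm(e),np.degrees(np.arctan2(-e[0],e[1])))
q=[f(0,62,.034),f(690,62,.034)];print('deck edge',q,np.degrees(np.arctan2(-(q[1]-q[0])[0],(q[1]-q[0])[1])))
q=[f(0,415,.012),f(690,415,.012)];print('rear floor',np.round(q,4))
```

```text
[[ 5.907e-01 -4.020e-02  6.200e-02]
 [ 5.862e-01 -4.000e-04  6.200e-02]
 [ 6.562e-01 -3.490e-02  6.200e-02]
 [ 6.515e-01  6.000e-03  6.200e-02]] [ 0.62115527 -0.01736126  0.062     ]
len 0.06569676171415902 4.589617532343175
len 0.06567062547828599 5.6066293832407945
wid 0.04002268032872438 6.5654165947430245
wid 0.04118885117821535 6.560231691578729
deck edge [array([ 0.56912782, -0.14923706,  0.034     ]), array([0.54581172, 0.0532435 , 0.034     ])] 6.568805967184212
rear floor [[ 0.6982 -0.1475  0.012 ]
 [ 0.6724  0.0771  0.012 ]]
```

Call:
move_arm(
  increments=[
    {"dp": [-1, 0.36, 0], "spin": 0, "claw": 1},
    {"dp": [-1, 0.36, 0], "spin": 0, "claw": 1},
    {"dp": [-1, 0.36, 0], "spin": 0, "claw": 1},
    {"dp": [-1, 0.36, 0], "spin": 0, "claw": 1},
    {"dp": [-1, 0.36, 0], "spin": 0, "claw": 1},
    {"dp": [-1, 0.36, 0], "spin": 0, "claw": 1},
    {"dp": [-1, 0.36, 0], "spin": 0, "claw": 1},
    {"dp": [-1, 0.36, 0], "spin": 0, "claw": 1},
    {"dp": [-1, 0.36, 0], "spin": 0, "claw": 1},
    {"dp": [-1, 0.36, 0], "spin": 0, "claw": 1},
  ],
)

```text
time_s: 11.7
tool_pos: [0.7072, 0.0757, 0.3954]
ee_rot: [3.141, -0.003, -3.028]
contact_force: [1.1, -0.8, 0.6]
gripper_width: 0.0851
gripper_force: 0.0
```

Call:
move_arm(
  increments=[
    {"dp": [-1, 0.36, 0], "spin": 0, "claw": 1},
    {"dp": [-1, 0.36, 0], "spin": 0, "claw": 1},
    {"dp": [-1, 0.36, 0], "spin": 0, "claw": 1},
    {"dp": [-1, 0.36, 0], "spin": 0, "claw": 1},
    {"dp": [-1, 0.36, 0], "spin": 0, "claw": 1},
    {"dp": [-1, 0.36, 0], "spin": 0, "claw": 1},
  ],
)

```text
time_s: 12.3
tool_pos: [0.846, 0.144, 0.3958]
ee_rot: [3.141, -0.003, -3.028]
contact_force: [2.5, 0.3, 0.9]
gripper_width: 0.0854
gripper_force: 0.0
```

```bash
python3 -c "
from h import *
st()"
```

```text
t 12.3 p [0.846  0.144  0.3958] rpy [ 3.1413e+00 -3.0000e-03 -3.0280e+00] q [ 0.077  0.955  0.186  0.     2.004 -1.607] F [2.5 0.3 0.9] w 0.0854 0.0
```

Call:
move_arm(
  increments=[
    {"dp": [-1, 0.4, 0], "spin": 0, "claw": 1},
    {"dp": [-1, 0, 0], "spin": 0, "claw": 1},
    {"dp": [-1, 0, 0], "spin": 0, "claw": 1},
    {"dp": [-1, 0, 0], "spin": 0, "claw": 1},
  ],
)

```text
time_s: 12.7
tool_pos: [0.8834, 0.153, 0.3726]
ee_rot: [3.138, 0.061, -3.029]
contact_force: [-1.1, -0.4, 0.0]
gripper_width: 0.0855
gripper_force: 0.0
```

```bash
python3 -c "
from h import *
st()"
```

```text
t 12.7 p [0.8834 0.153  0.3726] rpy [ 3.1384  0.0609 -3.029 ] q [ 0.082  1.041  0.088  0.005  1.952 -1.6  ] F [-1.1 -0.4  0. ] w 0.0855 0.0
```

Call:
move_arm(
  increments=[
    {"dp": [-0.6, 0, 0], "spin": 0, "claw": 1},
    {"dp": [-0.6, 0, 0], "spin": 0, "claw": 1},
    {"dp": [-0.6, 0, 0], "spin": 0, "claw": 1},
    {"dp": [-0.6, 0, 0], "spin": 0, "claw": 1},
  ],
)

```text
time_s: 13.1
tool_pos: [0.9021, 0.1532, 0.3583]
ee_rot: [3.136, 0.096, -3.029]
contact_force: [-0.0, -0.4, -0.7]
gripper_width: 0.0852
gripper_force: 0.0
```

Call:
move_arm(
  increments=[
    {"dp": [0, 0, 0], "spin": 0, "claw": 1},
  ],
)

```text
time_s: 13.2
tool_pos: [0.9019, 0.1532, 0.3566]
ee_rot: [3.136, 0.094, -3.029]
contact_force: [-0.6, -0.8, -0.7]
gripper_width: 0.0853
gripper_force: 0.0
```

```bash
python3 -c "
from h import *
st()"
```

```text
t 13.2 p [0.9019 0.1532 0.3566] rpy [ 3.136   0.0935 -3.0289] q [ 0.079  1.059  0.09   0.009  1.899 -1.601] F [-0.6 -0.8 -0.7] w 0.0853 0.0
```

Call:
move_arm(
  increments=[
    {"dp": [1, 0, 0], "spin": 0, "claw": 1},
    {"dp": [1, 0, 0], "spin": 0, "claw": 1},
    {"dp": [0, 0, 0], "spin": 0, "claw": 1},
  ],
)

```text
time_s: 13.5
tool_pos: [0.8563, 0.1488, 0.3471]
ee_rot: [3.135, 0.078, -3.028]
contact_force: [0.5, 0.1, -0.7]
gripper_width: 0.0852
gripper_force: 0.0
```

```bash
python3 -c "
from h import *
st()"
```

```text
t 13.5 p [0.8563 0.1488 0.3471] rpy [ 3.1353  0.0785 -3.0282] q [ 0.078  0.8    0.526  0.009  1.737 -1.605] F [ 0.5  0.1 -0.7] w 0.0852 0.0
```

Good: past full reach the tilt builds up and then stays. I'll build up the forward tilt there.

Call:
move_arm(
  increments=[
    {"dp": [-0.8, 0, -1], "spin": 0.2, "claw": 1},
    {"dp": [-1, 0, -0.6], "spin": 0, "claw": 1},
    {"dp": [-1, 0, -0.6], "spin": 0, "claw": 1},
    {"dp": [-1, 0, -0.6], "spin": 0, "claw": 1},
    {"dp": [-1, 0, -0.6], "spin": 0, "claw": 1},
    {"dp": [-1, 0, -0.6], "spin": 0, "claw": 1},
    {"dp": [-1, 0, -0.6], "spin": 0, "claw": 1},
    {"dp": [-1, 0, -0.6], "spin": 0, "claw": 1},
  ],
)

```text
time_s: 14.3
tool_pos: [0.9073, 0.1434, 0.4433]
ee_rot: [3.126, 0.222, -3.047]
contact_force: [-0.5, -0.5, -0.8]
gripper_width: 0.0857
gripper_force: 0.0
```

```bash
python3 -c "
from h import *
st()"
```

```text
t 14.3 p [0.9073 0.1434 0.4433] rpy [ 3.126   0.2216 -3.0475] q [ 0.063  0.967  0.088  0.023  1.865 -1.594] F [-0.5 -0.5 -0.8] w 0.0857 0.0
```

Call:
move_arm(
  increments=[
    {"dp": [-1, 0.3, -0.6], "spin": 0, "claw": 1},
    {"dp": [-1, 0.3, -0.6], "spin": 0, "claw": 1},
    {"dp": [-1, 0.3, -0.6], "spin": 0, "claw": 1},
    {"dp": [-1, 0.2, -0.5], "spin": 0, "claw": 1},
    {"dp": [-1, 0.2, -0.5], "spin": 0, "claw": 1},
    {"dp": [-1, 0.1, -0.5], "spin": 0, "claw": 1},
    {"dp": [-1, 0.1, -0.4], "spin": 0, "claw": 1},
    {"dp": [-1, 0.1, -0.4], "spin": 0, "claw": 1},
    {"dp": [-1, 0.1, -0.4], "spin": 0, "claw": 1},
  ],
)

```text
time_s: 15.2
tool_pos: [0.923, 0.1707, 0.5152]
ee_rot: [3.111, 0.386, -3.052]
contact_force: [-0.4, -0.8, -0.4]
gripper_width: 0.0854
gripper_force: 0.0
```

```bash
python3 -c "
from h import *
s=st();print(Ro.from_euler('xyz',s['ee_rot']).as_matrix().round(3))"
```

```text
t 15.2 p [0.923  0.1707 0.5152] rpy [ 3.111   0.3861 -3.0519] q [ 0.088  0.9    0.088  0.032  1.767 -1.566] F [-0.4 -0.8 -0.4] w 0.0854 0.0
[[-0.923 -0.101  0.372]
 [-0.083  0.994  0.064]
 [-0.377  0.028 -0.926]]
```

Call:
move_arm(
  increments=[
    {"dp": [-1, -0.5, -0.4], "spin": 0, "claw": 1},
    {"dp": [-1, -0.5, -0.4], "spin": 0, "claw": 1},
    {"dp": [-1, -0.5, -0.4], "spin": 0, "claw": 1},
    {"dp": [-1, -0.5, -0.3], "spin": 0, "claw": 1},
    {"dp": [-1, -0.5, -0.3], "spin": 0, "claw": 1},
    {"dp": [-1, -0.5, -0.3], "spin": 0, "claw": 1},
    {"dp": [-1, -0.5, -0.3], "spin": 0, "claw": 1},
  ],
)

```text
time_s: 15.9
tool_pos: [0.9509, 0.0788, 0.5639]
ee_rot: [3.106, 0.508, -3.056]
contact_force: [-0.1, -0.5, -0.3]
gripper_width: 0.0854
gripper_force: 0.0
```

```bash
python3 -c "
from h import *
s=st();print(Ro.from_euler('xyz',s['ee_rot']).as_matrix().round(3))"
```

```text
t 15.9 p [0.9509 0.0788 0.5639] rpy [ 3.1056  0.5078 -3.0565] q [-0.032  0.861  0.088  0.094  1.69  -1.663] F [-0.1 -0.5 -0.3] w 0.0854 0.0
[[-0.871 -0.102  0.481]
 [-0.074  0.994  0.077]
 [-0.486  0.031 -0.873]]
```

```bash
python3 -c "
from h import *
to([.70,-.02,.53],[.47,-.042,.46],[.487,-.040,.289],[.631,-.0165,.027])"
```

```text
t 15.9 p [0.9509 0.0788 0.5639] rpy [ 3.1056  0.5078 -3.0565] q [-0.032  0.861  0.088  0.094  1.69  -1.663] F [-0.1 -0.5 -0.3] w 0.0854 0.0
-> [ 0.7  -0.02  0.53] units [ 9.69 -2.94 -3.95]
-> [ 0.47  -0.042  0.46 ] units [ 9.44 -0.02 -2.05]
-> [ 0.487 -0.04   0.289] units [ 2.73 -0.21  6.31]
-> [ 0.631  -0.0165  0.027 ] units [1.0e-02 1.0e-02 1.2e+01]
```

Call:
move_arm(
  increments=[
    {"dp": [0.97, -0.3, -0.4], "spin": 0, "claw": 1},
    {"dp": [0.97, -0.3, -0.4], "spin": 0, "claw": 1},
    {"dp": [0.97, -0.3, -0.4], "spin": 0, "claw": 1},
    {"dp": [0.97, -0.3, -0.4], "spin": 0, "claw": 1},
    {"dp": [0.97, -0.3, -0.4], "spin": 0, "claw": 1},
    {"dp": [0.97, -0.3, -0.4], "spin": 0, "claw": 1},
    {"dp": [0.97, -0.3, -0.4], "spin": 0, "claw": 1},
    {"dp": [0.97, -0.3, -0.4], "spin": 0, "claw": 1},
    {"dp": [0.97, -0.3, -0.4], "spin": 0, "claw": 1},
    {"dp": [0.97, -0.3, -0.4], "spin": 0, "claw": 1},
  ],
)

```text
time_s: 16.9
tool_pos: [0.7068, -0.0181, 0.5336]
ee_rot: [3.106, 0.508, -3.056]
contact_force: [0.8, -1.0, 0.4]
gripper_width: 0.0856
gripper_force: 0.0
```

Call:
move_arm(
  increments=[
    {"dp": [0.94, 0, -0.2], "spin": 0, "claw": 1},
    {"dp": [0.94, 0, -0.2], "spin": 0, "claw": 1},
    {"dp": [0.94, 0, -0.2], "spin": 0, "claw": 1},
    {"dp": [0.94, 0, -0.2], "spin": 0, "claw": 1},
    {"dp": [0.94, 0, -0.2], "spin": 0, "claw": 1},
    {"dp": [0.94, 0, -0.2], "spin": 0, "claw": 1},
    {"dp": [0.94, 0, -0.2], "spin": 0, "claw": 1},
    {"dp": [0.94, 0, -0.2], "spin": 0, "claw": 1},
    {"dp": [0.94, 0, -0.2], "spin": 0, "claw": 1},
    {"dp": [0.94, 0, -0.2], "spin": 0, "claw": 1},
  ],
)

```text
time_s: 17.9
tool_pos: [0.4782, -0.0391, 0.4633]
ee_rot: [3.107, 0.508, -3.055]
contact_force: [1.1, 0.1, -0.4]
gripper_width: 0.0855
gripper_force: 0.0
```

```bash
python3 -c "
from h import *
to([.487,-.040,.289],[.631,-.0165,.027])"
```

```text
t 17.9 p [ 0.4782 -0.0391  0.4633] rpy [ 3.1068  0.5078 -3.0552] q [-0.446 -0.583  1.875  0.283  1.425 -2.093] F [ 1.1  0.1 -0.4] w 0.0855 0.0
-> [ 0.487 -0.04   0.289] units [ 3.09 -0.28  6.25]
-> [ 0.631  -0.0165  0.027 ] units [1.0e-02 2.0e-02 1.2e+01]
```

Call:
move_arm(
  increments=[
    {"dp": [0.44, -0.04, 0.89], "spin": 0, "claw": 1},
    {"dp": [0.44, -0.04, 0.89], "spin": 0, "claw": 1},
    {"dp": [0.44, -0.04, 0.89], "spin": 0, "claw": 1},
    {"dp": [0.44, -0.04, 0.89], "spin": 0, "claw": 1},
    {"dp": [0.44, -0.04, 0.89], "spin": 0, "claw": 1},
    {"dp": [0.44, -0.04, 0.89], "spin": 0, "claw": 1},
    {"dp": [0.44, -0.04, 0.89], "spin": 0, "claw": 1},
    {"dp": [0, 0, 0], "spin": 0, "claw": 1},
  ],
)

```text
time_s: 18.7
tool_pos: [0.4857, -0.0391, 0.2854]
ee_rot: [3.103, 0.501, -3.057]
contact_force: [-0.4, 0.7, 0.7]
gripper_width: 0.0856
gripper_force: 0.0
```

Run:
```python
from h import *
to([.631,-.0165,.027]);d=grab('wrist','w5')
i=cv2.imread('pics/w5.png')
c=[.622,-.018]
for y in (.07,.09,.11):
  X=np.array([np.cos(y),np.sin(y)]);Y=np.array([-X[1],X[0]])
  print(y,[np.round(proj(d,[*(np.array(c)+a*.031*X+b*.021*Y),.062]),1).tolist() for a in(-1,1) for b in(-1,1)])
u,v=map(int,proj(d,[.61,-.018,.05])); x0,y0=max(u-75,0),max(v-56,0)
cv2.imwrite('pics/c5.png',cv2.resize(i[y0:y0+112,x0:x0+150],(800,600),interpolation=cv2.INTER_CUBIC));print(x0,y0,i[y0:y0+112,x0:x0+150].shape)
```

```text
t 18.7 p [ 0.4857 -0.0391  0.2854] rpy [ 3.1027  0.501  -3.0574] q [-0.436 -0.564  2.187  0.308  1.112 -2.181] F [-0.4  0.7  0.7] w 0.0856 0.0
-> [ 0.631  -0.0165  0.027 ] units [-0.18 -0.05 11.89]
{'vertical_fov': 59.356466872537105, 'cx': 256.0001324753419, 'cy': 189.758875298533}
0.07 [[236.6, 141.2], [272.8, 141.4], [236.9, 179.8], [269.4, 179.9]]
0.09 [[236.1, 141.4], [272.3, 141.1], [237.4, 180.1], [269.9, 179.7]]
0.11 [[235.6, 141.7], [271.8, 140.8], [237.9, 180.3], [270.4, 179.4]]
179 91 (112, 150, 3)
```

View pics/c5.png

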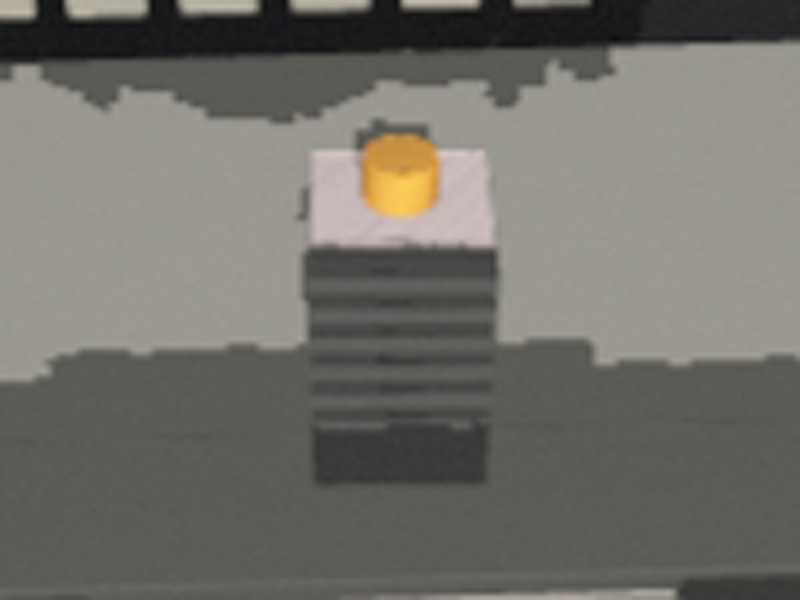

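The close view shows the block at crop columns 304–497, rows 150–484, within about 2 mm of the measured centre (0.620,−0.018). It is squared up to the tool.

Run:
```python
from h import *
to([.629,-.0165,.024])
```

```text
t 18.75 p [ 0.4867 -0.0394  0.2881] rpy [ 3.1043  0.5042 -3.0567] q [-0.435 -0.565  2.183  0.308  1.113 -2.18 ] F [-0.1 -0.9  0.6] w 0.0852 0.0
-> [ 0.629  -0.0165  0.024 ] units [ 0.07 -0.02 12.03]
```

Call:
move_arm(
  increments=[
    {"dp": [0, 0, 1], "spin": 0, "claw": 1},
    {"dp": [0, 0, 1], "spin": 0, "claw": 1},
    {"dp": [0, 0, 1], "spin": 0, "claw": 1},
    {"dp": [0, 0, 1], "spin": 0, "claw": 1},
    {"dp": [0, 0, 1], "spin": 0, "claw": 1},
    {"dp": [0, 0, 1], "spin": 0, "claw": 1},
    {"dp": [0, 0, 1], "spin": 0, "claw": 1},
    {"dp": [0, 0, 0], "spin": 0, "claw": 1},
  ],
)

```text
time_s: 19.55
tool_pos: [0.5715, -0.0258, 0.1348]
ee_rot: [3.104, 0.503, -3.056]
contact_force: [-1.1, -0.6, -0.1]
gripper_width: 0.0855
gripper_force: 0.0
```

Run:
```python
from h import *
to([.629,-.0165,.024])
```

```text
t 19.55 p [ 0.5715 -0.0258  0.1348] rpy [ 3.1039  0.5035 -3.0563] q [-0.316 -0.143  2.177  0.36   0.684 -2.213] F [-1.1 -0.6 -0.1] w 0.0855 0.0
-> [ 0.629  -0.0165  0.024 ] units [ 0.1  -0.01  5.01]
```

Call:
move_arm(
  increments=[
    {"dp": [0.1, 0, 1], "spin": 0, "claw": 1},
    {"dp": [0, 0, 1], "spin": 0, "claw": 1},
    {"dp": [0, 0, 1], "spin": 0, "claw": 1},
    {"dp": [0, 0, 1], "spin": 0, "claw": 1},
    {"dp": [0, 0, 0.9], "spin": 0, "claw": 1},
    {"dp": [0, 0, 0], "spin": 0, "claw": 1},
  ],
)

```text
time_s: 20.15
tool_pos: [0.6284, -0.0167, 0.0275]
ee_rot: [3.104, 0.505, -3.056]
contact_force: [-0.5, 0.4, -0.1]
gripper_width: 0.0856
gripper_force: 0.0
```

Run:
```python
from h import *
to([.629,-.0165,.024])
```

```text
t 20.15 p [ 0.6284 -0.0167  0.0275] rpy [ 3.1044  0.505  -3.0562] q [-0.259  0.198  2.078  0.482  0.442 -2.319] F [-0.5  0.4 -0.1] w 0.0856 0.0
-> [ 0.629  -0.0165  0.024 ] units [0.05 0.   0.13]
```

Call:
move_arm(
  newtons=70,
  increments=[
    {"dp": [0, 0, 0.1], "spin": 0, "claw": -1},
    {"dp": [0, 0, 0], "spin": 0, "claw": -1},
    {"dp": [0, 0, 0], "spin": 0, "claw": -1},
    {"dp": [0, 0, 0], "spin": 0, "claw": -1},
    {"dp": [0, 0, 0], "spin": 0, "claw": -1},
    {"dp": [0, 0, 0], "spin": 0, "claw": -1},
    {"dp": [0, 0, 0], "spin": 0, "claw": -1},
  ],
)

```text
time_s: 20.85
tool_pos: [0.6304, -0.0173, 0.0281]
ee_rot: [3.107, 0.51, -3.055]
contact_force: [-3.1, -0.9, 5.5]
gripper_width: 0.0413
gripper_force: 71.3
```

Run:
```python
from h import *
s=st();R=Ro.from_euler('xyz',s['ee_rot']).as_matrix();p=s['tool_pos']
to(p+[0,0,.03],p+[0,0,.03]-R[:,2]*.30)
```

```text
t 20.85 p [ 0.6304 -0.0173  0.0281] rpy [ 3.1073  0.5097 -3.0554] q [-0.258  0.2    2.077  0.485  0.436 -2.322] F [-3.1 -0.9  5.5] w 0.0413 71.3
t 20.85 p [ 0.6304 -0.0173  0.0281] rpy [ 3.1073  0.5097 -3.0554] q [-0.258  0.2    2.077  0.485  0.436 -2.322] F [-3.1 -0.9  5.5] w 0.0413 71.3
-> [ 0.6304 -0.0173  0.0581] units [-0.59  0.04 -1.05]
-> [ 0.4855 -0.0401  0.3198] units [  0.   0. -12.]
```

Call:
move_arm(
  increments=[
    {"dp": [-0.15, 0, -0.27], "spin": 0, "claw": -1},
    {"dp": [-0.15, 0, -0.27], "spin": 0, "claw": -1},
    {"dp": [-0.15, 0, -0.27], "spin": 0, "claw": -1},
    {"dp": [-0.15, 0, -0.27], "spin": 0, "claw": -1},
    {"dp": [0, 0, -0.5], "spin": 0, "claw": -1},
    {"dp": [0, 0, -0.7], "spin": 0, "claw": -1},
    {"dp": [0, 0, -0.7], "spin": 0, "claw": -1},
    {"dp": [0, 0, -0.7], "spin": 0, "claw": -1},
  ],
)

```text
time_s: 21.65
tool_pos: [0.5973, -0.0225, 0.114]
ee_rot: [3.106, 0.505, -3.056]
contact_force: [0.1, 0.8, -3.2]
gripper_width: 0.0415
gripper_force: 70.9
```

Call:
move_arm(
  increments=[
    {"dp": [0, 0, -0.7], "spin": 0, "claw": -1},
    {"dp": [0, 0, -0.7], "spin": 0, "claw": -1},
    {"dp": [0, 0, -0.7], "spin": 0, "claw": -1},
    {"dp": [0, 0, -0.7], "spin": 0, "claw": -1},
    {"dp": [0, 0, -0.7], "spin": 0, "claw": -1},
    {"dp": [0, 0, -0.7], "spin": 0, "claw": -1},
    {"dp": [0, 0, -0.7], "spin": 0, "claw": -1},
    {"dp": [0, 0, -0.7], "spin": 0, "claw": -1},
  ],
)

```text
time_s: 22.45
tool_pos: [0.5299, -0.0333, 0.2364]
ee_rot: [3.106, 0.505, -3.056]
contact_force: [0.1, -0.2, -3.4]
gripper_width: 0.0415
gripper_force: 70.9
```

Run:
```python
from h import *
to([.45,-.04,.23])
d=grab('wrist','w6'); a=d['img']
# block in grasp: orange connector location vs width
h=cv2.cvtColor(a,cv2.COLOR_RGB2HSV);m=(h[...,0]>10)&(h[...,0]<30)&(h[...,1]>110)
y,x=np.nonzero(m);print(len(x),x.min(),x.max(),y.min(),y.max())
```

```text
t 22.45 p [ 0.5299 -0.0333  0.2364] rpy [ 3.1058  0.5053 -3.0558] q [-0.37  -0.398  2.172  0.307  0.943 -2.163] F [ 0.1 -0.2 -3.4] w 0.0415 70.9
-> [ 0.45 -0.04  0.23] units [ 2.93  0.06 -1.33]
{'vertical_fov': 59.356466872537105, 'cx': 256.0001324753419, 'cy': 189.758875298533}
9251 0 476 147 264
```

Run:
```python
from h import *
to([.46,-.04,.23],[.50,.20,.20],[.534,.343,.12],[.534,.343,.028])
```

```text
t 22.5 p [ 0.5306 -0.0338  0.2396] rpy [ 3.1079  0.509  -3.0548] q [-0.37  -0.401  2.17   0.307  0.945 -2.163] F [ 3.3  0.3 -1.5] w 0.0411 71.2
-> [ 0.46 -0.04  0.23] units [ 2.66  0.03 -1.05]
-> [0.5 0.2 0.2] units [-1.53  9.34  2.55]
-> [0.534 0.343 0.12 ] units [-0.06  5.45  3.88]
-> [0.534 0.343 0.028] units [ 1.79 -0.11  3.21]
```

Call:
move_arm(
  increments=[
    {"dp": [0.6, 0, -0.27], "spin": 0, "claw": -1},
    {"dp": [0.6, 0, -0.27], "spin": 0, "claw": -1},
    {"dp": [0.7, 0, -0.27], "spin": 0, "claw": -1},
    {"dp": [0.7, 0, -0.3], "spin": 0, "claw": -1},
    {"dp": [0, 0.5, 0], "spin": 0, "claw": -1},
  ],
)

```text
time_s: 23.0
tool_pos: [0.4579, -0.0289, 0.2277]
ee_rot: [3.106, 0.504, -3.058]
contact_force: [1.2, -0.3, -3.8]
gripper_width: 0.0416
gripper_force: 71.1
```

Run:
```python
from h import *
to([.50,.20,.20],[.534,.343,.12],[.534,.343,.028])
```

```text
t 23.0 p [ 0.4579 -0.0289  0.2277] rpy [ 3.1061  0.5041 -3.0581] q [-0.442 -0.633  2.334  0.323  1.036 -2.214] F [ 1.2 -0.3 -3.8] w 0.0416 71.1
-> [0.5 0.2 0.2] units [-1.6   8.9   2.47]
-> [0.534 0.343 0.12 ] units [-0.06  5.45  3.88]
-> [0.534 0.343 0.028] units [ 1.78 -0.11  3.22]
```

Call:
move_arm(
  increments=[
    {"dp": [0, 0.8, 0.2], "spin": 0, "claw": -1},
    {"dp": [0, 0.9, 0.2], "spin": 0, "claw": -1},
    {"dp": [-0.2, 0.9, 0.25], "spin": 0, "claw": -1},
    {"dp": [-0.2, 0.9, 0.25], "spin": 0, "claw": -1},
    {"dp": [-0.2, 0.9, 0.25], "spin": 0, "claw": -1},
    {"dp": [-0.2, 0.9, 0.25], "spin": 0, "claw": -1},
    {"dp": [-0.2, 0.9, 0.25], "spin": 0, "claw": -1},
    {"dp": [-0.2, 0.9, 0.25], "spin": 0, "claw": -1},
    {"dp": [-0.2, 0.9, 0.25], "spin": 0, "claw": -1},
    {"dp": [-0.2, 0.9, 0.25], "spin": 0, "claw": -1},
  ],
)

```text
time_s: 24.0
tool_pos: [0.5, 0.2021, 0.2023]
ee_rot: [3.105, 0.505, -3.056]
contact_force: [-0.2, -0.8, -4.2]
gripper_width: 0.0414
gripper_force: 71.2
```

Call:
move_arm(
  increments=[
    {"dp": [0, 0.8, 0.55], "spin": 0, "claw": -1},
    {"dp": [0, 0.8, 0.55], "spin": 0, "claw": -1},
    {"dp": [0, 0.8, 0.55], "spin": 0, "claw": -1},
    {"dp": [0, 0.8, 0.55], "spin": 0, "claw": -1},
    {"dp": [0, 0.8, 0.55], "spin": 0, "claw": -1},
    {"dp": [0, 0.8, 0.55], "spin": 0, "claw": -1},
    {"dp": [0, 0.5, 0.5], "spin": 0, "claw": -1},
    {"dp": [0, 0, 0], "spin": 0, "claw": -1},
  ],
)

```text
time_s: 24.8
tool_pos: [0.531, 0.3409, 0.1216]
ee_rot: [3.106, 0.503, -3.054]
contact_force: [-0.6, 0.2, -3.8]
gripper_width: 0.0413
gripper_force: 71.5
```

Run:
```python
from h import *
to([.534,.343,.12],[.534,.343,.028])
```

```text
t 24.8 p [0.531  0.3409 0.1216] rpy [ 3.1065  0.5026 -3.0541] q [ 0.541  0.061  2.008 -0.313  0.623 -0.913] F [-0.6  0.2 -3.8] w 0.0413 71.5
-> [0.534 0.343 0.12 ] units [-0.08  0.07  0.12]
-> [0.534 0.343 0.028] units [ 1.77 -0.11  3.22]
```

Call:
move_arm(
  increments=[
    {"dp": [0.3, 0, 0.55], "spin": 0, "claw": -1},
    {"dp": [0.3, 0, 0.55], "spin": 0, "claw": -1},
    {"dp": [0.3, 0, 0.55], "spin": 0, "claw": -1},
    {"dp": [0.3, 0, 0.55], "spin": 0, "claw": -1},
    {"dp": [0.3, 0, 0.55], "spin": 0, "claw": -1},
    {"dp": [0.22, 0, 0.4], "spin": 0, "claw": -1},
    {"dp": [0, 0, 0], "spin": 0, "claw": -1},
    {"dp": [0, 0, 0], "spin": 0, "claw": -1},
  ],
)

```text
time_s: 25.6
tool_pos: [0.5326, 0.3428, 0.0346]
ee_rot: [3.105, 0.506, -3.056]
contact_force: [0.2, -0.7, -3.5]
gripper_width: 0.0415
gripper_force: 71.5
```

Run:
```python
from h import *
to([.534,.343,.020])
grab('top','t7');grab('scene','s7')
s=cv2.imread('pics/s7.png');t=cv2.imread('pics/t7.png')
c=lambda i,x,y,w,h,W,H:cv2.resize(i[y:y+h,x:x+w],(W,H),interpolation=cv2.INTER_CUBIC)
cv2.imwrite('pics/c7.png',np.hstack([c(s,290,140,110,110,400,400),c(t,140,160,90,90,400,400)]))
```

```text
t 25.6 p [0.5326 0.3428 0.0346] rpy [ 3.1054  0.5059 -3.0561] q [ 0.544  0.222  2.031 -0.432  0.449 -0.773] F [ 0.2 -0.7 -3.5] w 0.0415 71.5
-> [0.534 0.343 0.02 ] units [ 0.23 -0.01  0.54]
{'vertical_fov': 46.87850996833615, 'cx': 257.19733341361064, 'cy': 194.85901459554208}
{'vertical_fov': 49.82142832441183, 'cx': 253.8675505043676, 'cy': 195.77719804385475}
```

Call:
move_arm(
  increments=[
    {"dp": [0.1, 0, 0.18], "spin": 0, "claw": -1},
    {"dp": [0.08, 0, 0.14], "spin": 0, "claw": -1},
    {"dp": [0, 0, 0], "spin": 0, "claw": -1},
  ],
)

```text
time_s: 26.0
tool_pos: [0.5318, 0.3428, 0.0242]
ee_rot: [3.106, 0.505, -3.056]
contact_force: [-0.2, -0.2, -4.0]
gripper_width: 0.0416
gripper_force: 71.6
```

Call:
move_arm(
  increments=[
    {"dp": [0.04, 0, 0.07], "spin": 0, "claw": -1},
    {"dp": [0, 0, 0], "spin": 0, "claw": -1},
  ],
)

```text
time_s: 26.2
tool_pos: [0.5321, 0.3431, 0.0227]
ee_rot: [3.106, 0.505, -3.056]
contact_force: [-0.3, 0.6, -2.6]
gripper_width: 0.0414
gripper_force: 71.6
```

Call:
move_arm(
  increments=[
    {"dp": [0.04, 0, 0.07], "spin": 0, "claw": -1},
    {"dp": [0, 0, 0], "spin": 0, "claw": -1},
  ],
)

```text
time_s: 26.4
tool_pos: [0.5321, 0.3432, 0.0207]
ee_rot: [3.106, 0.505, -3.056]
contact_force: [-0.6, -0.5, -4.7]
gripper_width: 0.0411
gripper_force: 71.6
```

Call:
move_arm(
  increments=[
    {"dp": [0.03, 0, 0.04], "spin": 0, "claw": -1},
    {"dp": [0, 0, 0], "spin": 0, "claw": -1},
  ],
)

```text
time_s: 26.6
tool_pos: [0.5324, 0.3434, 0.0202]
ee_rot: [3.105, 0.506, -3.056]
contact_force: [-1.2, 0.6, -1.5]
gripper_width: 0.0415
gripper_force: 71.9
```

Call:
move_arm(
  increments=[
    {"dp": [0.03, 0, 0.04], "spin": 0, "claw": -1},
    {"dp": [0, 0, 0], "spin": 0, "claw": -1},
  ],
)

```text
time_s: 26.8
tool_pos: [0.5328, 0.3437, 0.0201]
ee_rot: [3.105, 0.508, -3.056]
contact_force: [-5.7, -3.5, 6.8]
gripper_width: 0.0412
gripper_force: 73.2
```

Run:
```python
from h import *
st()
```

```text
t 26.8 p [0.5328 0.3437 0.0201] rpy [ 3.1051  0.5079 -3.0559] q [ 0.545  0.253  2.031 -0.465  0.42  -0.737] F [-5.7 -3.5  6.8] w 0.0412 73.2
```

Call:
move_arm(
  newtons=25,
  increments=[
    {"dp": [0, 0, 0], "spin": 0, "claw": -1},
    {"dp": [0, 0, 0], "spin": 0, "claw": 0.2},
    {"dp": [0, 0, 0], "spin": 0, "claw": 0.5},
    {"dp": [0, 0, 0], "spin": 0, "claw": 0.5},
    {"dp": [0, 0, 0], "spin": 0, "claw": 0.5},
    {"dp": [0, 0, 0], "spin": 0, "claw": 0.5},
  ],
)

```text
time_s: 27.4
tool_pos: [0.5319, 0.3433, 0.0185]
ee_rot: [3.105, 0.506, -3.056]
contact_force: [-0.6, -1.1, 0.1]
gripper_width: 0.0641
gripper_force: 0.0
```

Call:
move_arm(
  increments=[
    {"dp": [0, 0, -0.3], "spin": 0, "claw": 0.5},
    {"dp": [0, 0, -0.6], "spin": 0, "claw": 0.5},
    {"dp": [0, 0, -0.8], "spin": 0, "claw": 0.5},
    {"dp": [0, 0, -0.8], "spin": 0, "claw": 0.5},
    {"dp": [0, 0, -0.8], "spin": 0, "claw": 0.5},
    {"dp": [0, 0, -0.8], "spin": 0, "claw": 0.5},
    {"dp": [0, 0, -0.8], "spin": 0, "claw": 0.5},
    {"dp": [0, 0, -0.8], "spin": 0, "claw": 0.5},
    {"dp": [0, 0, 0], "spin": 0, "claw": 0.5},
  ],
)

```text
time_s: 28.3
tool_pos: [0.4642, 0.3334, 0.1465]
ee_rot: [3.102, 0.51, -3.056]
contact_force: [0.2, 0.9, 0.2]
gripper_width: 0.0642
gripper_force: 0.0
```

Run:
```python
from h import *
st(); d=grab('scene','s8');w=grab('wrist','w8');t=grab('top','t8')
# lid bar check: dark rows near bar ends in columns of s2 vs s8 (NCC shift)
a=cv2.cvtColor(cv2.imread('pics/s3.png'),6);b=cv2.cvtColor(cv2.imread('pics/s8.png'),6)
for x,y,W,H in ((172,140,72,35),(140,168,135,60)):
    r=cv2.matchTemplate(b[y-8:y+H+8,x-8:x+W+8],a[y:y+H,x:x+W],5);m=cv2.minMaxLoc(r);print('lid match',m[1],m[3])
# block: predicted corners upright in tray vs images
X=np.array([np.cos(.095),np.sin(.095)]);Y=np.array([-X[1],X[0]]);c=np.array([.523,.343])
for n,f in(('scene',d),('wrist',w)):
    print(n,[np.round(proj(f,[*(c+p*.031*X+q*.021*Y),.054])).tolist() for p in(-1,1) for q in(-1,1)],'conn',np.round(proj(f,[*(c-.042*X),.029])),np.round(proj(f,[*(c+.042*X),.029])))
    h=cv2.cvtColor(f['img'],cv2.COLOR_RGB2HSV);m=((h[...,0]>10)&(h[...,0]<30)&(h[...,1]>110)).astype(np.uint8)
    k,l,s,ce=cv2.connectedComponentsWithStats(m);print([(s[i].tolist(),ce[i].round(1).tolist()) for i in range(1,k) if s[i][4]>15][:12])
    g=cv2.cvtColor(f['img'],cv2.COLOR_RGB2GRAY);u,v=map(int,proj(f,[*c,.04]));
    print(g[v-32:v+33:4 if n=='scene' else 4, u-40:u+41:5])
```

```text
t 28.3 p [0.4642 0.3334 0.1465] rpy [ 3.1022  0.5103 -3.0565] q [ 0.608 -0.118  2.132 -0.337  0.686 -0.844] F [0.2 0.9 0.2] w 0.0642 0.0
{'vertical_fov': 49.82142832441183, 'cx': 253.8675505043676, 'cy': 195.77719804385475}
{'vertical_fov': 59.356466872537105, 'cx': 256.0001324753419, 'cy': 189.758875298533}
{'vertical_fov': 46.87850996833615, 'cx': 257.19733341361064, 'cy': 194.85901459554208}
lid match 0.8987600803375244 (8, 8)
lid match 0.9561465978622437 (8, 8)
scene [[342.0, 187.0], [357.0, 186.0], [347.0, 205.0], [362.0, 204.0]] conn [347. 189.] [354. 213.]
[([298, 0, 36, 44, 846], [310.6, 27.2]), ([373, 0, 112, 44, 3931], [427.3, 20.5]), ([291, 24, 4, 19, 45], [292.5, 32.9]), ([456, 125, 9, 9, 63], [460.0, 128.9]), ([469, 156, 9, 9, 68], [472.9, 159.7]), ([351, 212, 6, 5, 25], [353.4, 213.9]), ([57, 238, 75, 55, 2876], [94.8, 264.5]), ([22, 314, 5, 5, 21], [23.9, 315.9]), ([37, 314, 5, 5, 21], [38.9, 316.0]), ([52, 314, 5, 5, 21], [53.9, 316.0]), ([67, 314, 5, 5, 22], [69.1, 316.0]), ([82, 314, 5, 5, 22], [84.1, 316.2])]
[[142 151 154 100  98 143 160 158 161 159 158 145  88  6
[... 1844 characters left out ...]
207  54  46  58  55  63  64  64  68  70  67  73  89 208 207]
 [208 206 205 110  74  76  68  70  69  66  65  62  63  63 167 206 207]
 [210 211 210 130  58  58  64  65  64  68  69  70  72  70 160 209 209]
 [210 212 213 163  70  69  65  67  62  62  62  62  60  61 204 208 209]
 [208 208 209 167  69  69  72  71  72  71  72  74  74  75 194 208 210]
 [209 207 206 186  56  62  61  59  60  59  51  56  58  57 206 207 209]
 [209 207 204 190  74  75  75  74  75  76  77  78  77  77 209 210 209]
 [207 208 208 208  55  49  52  57  58  57  49  48  59  57 210 211 209]
 [153 151 148 146  77  75  78  76  77  76  74  73  73  70 205 206 206]
 [165 203 212 209  55  58  54  62  64  62  68  67  72  71 165 179 209]]
```

The block stands upright in the tray: its rear connector is at scene (353.4,213.9), against (354,213) predicted. The lid has not shifted and the gripper is clear.

```bash
python3 -c "
from plant import robot
print(robot.sign_off())"
```

```text
the job is handed in; nothing more can be done
None
```

The job is handed in: the screen was left at about 60 degrees and the attenuator is standing upright in the larger bare metal tray, finished at 28 s of the 61 s limit. The final check was by image code and contact forces, since the ten pictures were used up; I did not separately check that the bystander objects stayed put.

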